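# Fit the amber filter cell on the photometer and hold it home

## Task

Fit the amber filter cell on the photometer's upright port: set it over the spigot, turn it by its knurled side until its hidden keyways drop over the guide pins, then push it fully home against the spring. Finish while still holding it pushed fully home with the gripper; do not let go. Leave the blue and green cells and the other things on the bench where they are.

Things in the scene. Friction and masses are not known exactly. Their poses are not given: they have to be found in the camera images.
- amber_cell_center (a point): Centre (half-way up) of the amber filter cell: a loose upright knurled dark steel collar, 52 mm outside diameter, 40 mm high, about 0.14 kg, z along its axis, closed on top by an amber glass disc. It stands on the mat at the start, at any yaw, in any of the three places; grip it by its knurled side.
- amber_cell_mouth (a point): Centre of the amber cell's open underside. The bore is 33 mm wide, 35 mm deep. Hidden in it: three keyways 120 degrees apart, 17 mm deep, open below, about 0.1 rad of play either way on a pin. Their direction is not marked (x and y do not point to them): find them by turning under light pressure, 120 degrees at most.
- blue_cell_center (a point): Centre of the blue filter cell: same outside form, 52 mm by 40 mm high, blue glass; to be left alone.
- green_cell_center (a point): Centre of the green filter cell: same outside form, 52 mm by 40 mm high, green glass; to be left alone.
- mat: Fixed light grey mat, 200 x 220 x 4 mm, on which the three cells stand about 120 mm apart (centre to centre); origin at the centre of its underside, z up.
- port (a point): Filter port of the photometer: point on its vertical axis (z up) at the top face of the black pedestal (48 mm diameter, 26 mm tall, fixed). An unkeyed cell rests on the guide pins, its underside 20.5 mm above this point; keyed, it drops to 12 mm, on the orange spring seat; pushed fully home its underside is 6 mm above this point.
- spigot_tip (a point): Centre of the top of the port's aluminium spigot, 34 mm above the port point: 30 mm diameter, the last 6 mm tapering to 22 mm. Three level brass guide pins, 5 mm thick, reach out to 21 mm from the axis at 0, 120 and 240 degrees from x, their tops 13.5 mm below this tip.
- photometer: Fixed white bench photometer, casing 180 x 240 mm, top 64 mm above the bench, a black dial on it (at x -58, y +70 mm) reaching 12 mm higher; origin at the centre of its underside. The port stands at x +25 mm on its top.
- seat (a joint): Travel of the orange spring seat ring (45 mm diameter) around the spigot: 0 = up (sprung), 0.006 m = fully pressed down (hard stop). It resists with about 4 N at 0 and 10 N at 0.006 and springs back when let go.
- wash_bottle: White wash bottle with red cap, 60 mm diameter, 150 mm high, loose; origin at the centre of its foot. Leave alone.
- beaker: Glass beaker, 72 mm diameter, 90 mm high, loose; origin at the centre of its foot. Leave alone.
- reagent_jar: Amber glass jar with black cap, 56 mm diameter, 85 mm high, loose; origin at the centre of its foot. Leave alone.
- stopper: Red stopper, 36 mm diameter, 30 mm high, loose; origin at the centre of its foot. Leave alone.
- spatula: Steel micro spatula lying flat, 180 mm long along x, 12 mm wide, 6 mm thick, loose; origin under its middle. Leave alone.
There are look-alikes about, which are no part of the job. What is shaped like the part that bears amber_cell_center but brown or pink is not meant.

How it is judged:
On the way, in this order (a step that is already met when the one before it is completed fails the run):
1. the amber cell is lifted clear of the mat (height (world z) of amber_cell_center above 0.06 m), for 0.1 s.
2. the amber cell is set over the port's spigot (horizontal distance between amber_cell_center and port below 0.005 m and z of amber_cell_center in the frame of port below 0.046 m).
3. its keyways have dropped over the pins and it is pushed home against the spring (value of joint seat above 0.0042 m and horizontal distance between amber_cell_center and port below 0.003 m and angle between amber_cell_center's own z axis and vertical below 0.08 rad and z of amber_cell_center in the frame of port below 0.0285 m), for 0.2 s.
At the end, for the whole second after the job is handed in: The amber cell is on the port, keyed and upright (within 0.08 rad), within 3 mm of the port's axis, its centre less than 28.5 mm above the port point, pressing the spring seat down by more than 4.2 mm of its 6 mm, with the fingers still bearing on it; the robot finishes while holding it so (all of step 3 and contact force between the fingers and amber_cell above 3 N); the arm keeps its last pose, push and grip.
It fails at once if the blue or green cell was moved more than 20 mm (distance of any of blue_cell_center, green_cell_center from where it was at the start of the episode above 0.02 m).
It fails at once if another thing on the bench was moved more than 30 mm (distance of any of wash_bottle, beaker, reagent_jar, stopper, spatula from where it was at the start of the episode above 0.03 m).
It also fails if it takes over 72 s, if anything falls off the work surface, if the arm or the gripper's body presses on something with over 40 N, if the wrist force passes 120 N, or if a joint passes its speed limit or range.

## Robot

A 6-joint arm with a two-finger parallel gripper is mounted at the origin on the work surface. World frame = base frame: x ahead of the robot, y to its left, z up, the work surface at z = 0. Lengths are in m, angles in rad, forces in N, time in s.
With the tool pointing down it reaches from about 0.25 to 0.8 m from the base axis. Payload 8.5 kg.
Tool frame: the origin (TCP) lies between the finger pads; the fingertips stand 8 mm ahead of it and the grasp point (between the pads) lies 11 mm behind it; z points along the fingers, y is the direction in which the jaws open and shut (so a half turn about z gives the same grasp; the last joint's range is limited). The gripper opens to 85 mm and grips with 20 to 120 N. Pads are 22 mm wide; open, the fingers measure 114 mm over their backs; the gripper's body (76 mm by 85 mm) begins 54 mm behind the grasp point. The pads swing forward as they close: fully open they stand 13 mm farther back than shut.
Start: joints at [1.14, 0.238, -0.013, 1.319, 0, 1.571], TCP at [0.219, 0.477, 0.239] pointing down, gripper open.
Joint ranges: [-2.66, 2.66], [-1.03, 1.9], [-1.14, 1.46], [-1.82, 2.27], [-1.45, 1.34], [-3.14, 3.14]. Speed limits (rad/s): [2.22, 2.22, 2.79, 3.14, 3.14, 3.14].

## Interface

Orientations are given as a unit quaternion [w, x, y, z].
In Python, from workcell import env gives the robot as it stands. Calls block until the motion is done:
- env.move_to(position, orientation): joint-space move of the TCP to a pose.
- env.servo_line(position, ori=None, vel=0.15, until_force=None): straight line of the TCP; ori=None keeps the orientation; vel is the mean speed in m/s. With until_force (N) it stops when the force on the tool has changed by that much, and returns True; else False.
- env.movej(angles): joint-space move.
- env.move_gripper(opening, newtons=None): finger opening in m; newtons is the grip in N (None keeps the last); returns when the fingers have stopped.
- env.hold(seconds).
- env.ik(position, orientation): joint angles nearest the present ones, or None.
- env.read_state(): the state.
- env.read_camera(name): name is "scene" or "top" or "wrist"; returns the picture (420x560x3 uint8, red, green, blue); there is no depth.
- env.camera_info(name): a dict with "intrinsics" (3x3 intrinsics, pixels), "view" (4x4, takes a point from world to camera coordinates); the wrist camera has in their place "tool_from_camera" (4x4, takes a point from camera to tool coordinates, whose origin is the TCP and whose axes are the flange's). Camera axes: x right, y down, z forward; pixel columns grow to the right and rows downward; lengths in m; the calibration is good to about 2 mm. A picture is of the moment at which its call begins: read the wrist's pose just before it. camera_info takes no time and is no camera call.
A pose or a line that the arm cannot do raises env.MotionError and nothing moves.
- env.sign_off(): hands the job in, once; it reports no verdict.
Trained networks look in the newest picture that a camera, given by its name, has taken for a name from the list of things; names that differ only in an ending like _2 or _b are one class to them, and where a whole thing is asked for, a point or a joint stands for the part that bears it (a point fixed in the world has none). Each returns a list of dicts, best first, with "p" (0 to 1); they miss things now and then, are a little off and sometimes report something else, mostly with a low value. They report only what shows in the picture. A call takes as long as a camera call. They do not tell look-alikes from the thing itself.
- env.recognise(target, camera): "position" ([x, y, z] in m, in world coordinates, good to about 4 mm: the middle of the surface that is visible of it).
- env.regions_of(target, camera): "mask" (420x560 bool, what is visible of it).
- env.landmark_of(target, camera): "position" ([x, y, z] in m, in world coordinates, good to about 4 mm: a listed point, or the origin of a listed thing).
The state is a dict: "time": time; "q": joint angles; "joint_velocities": joint speeds; "tau": joint torques, N m; "eef_pos": TCP position; "ee_rot": TCP orientation; "force": force on the tool from outside, world axes, zero at the start; "ft_torque": the same for the moment, N m; "opening": finger opening in m.
Only numpy, scipy, OpenCV 4.12 (cv2) and the standard library are available. Lean on these libraries where they do the work, as an engineer would, in place of code of your own. Each camera call takes 0.05 s, during which the arm holds its last target.

## Working session

There is one attempt and no reset: what is moved stays moved. The work goes in short steps, each a Python script; the robot and the scene stay as the last script left them, time stands still between calls to the robot, and variables do not carry over. Pictures are saved under pics/ and viewed, and the job is handed in when it is done.

```bash
ls; mkdir -p pics
python3 - <<'E'
from workcell import env
import cv2
for c in ["scene","top","wrist"]:
    im=env.read_camera(c); cv2.imwrite(f"pics/a_{c}.png",im[:,:,::-1])
s=env.read_state(); print(s)
for c in ["scene","top","wrist"]: print(env.camera_info(c))
E
```

```text
pics
{'time': 0.15, 'q': array([ 1.14001368e+00,  2.38658985e-01, -1.40121700e-02,  1.31918109e+00,
        6.41676553e-06,  1.57081136e+00]), 'joint_velocities': array([ 0.00097577, -0.00114869,  0.00328767,  0.00067256, -0.00084973,
       -0.00037978]), 'tau': array([-6.95588278e-04, -5.39078450e+01,  3.46598589e+01,  1.44245988e-02,
        9.68988559e-06,  1.12381624e-06]), 'eef_pos': array([0.21911304, 0.47678439, 0.23883575]), 'ee_rot': array([-1.15970383e-04,  2.13737039e-01,  9.76891089e-01, -5.15072111e-04]), 'force': array([-0.16106795, -0.10390048,  0.32074213]), 'ft_torque': array([-0.01668906, -0.00179602,  0.04434837]), 'opening': 0.08567493059095863}
{'intrinsics': array([[382.94204735,   0.        , 282.05230348],
       [  0.        , 382.94204735, 216.65826648],
       [  0.        ,   0.        ,   1.        ]]), 'view': array([[-0.89270447,  0.45006073,  0.02289245,  0.5127092 ],
       [ 0.22442902,  0.48806233, -0.84346119, -0.02693074],
       [-0.3907817 , -0.74782385, -0.53670211,  1.39764434],
       [ 0.        ,  0.        ,  0.        ,  1.        ]])}
{
[... 254 characters left out ...]
483, -0.00421263, -0.07605362,  0.57855509],
       [ 0.07610149, -0.01269634, -0.99701924,  1.66633055],
       [ 0.        ,  0.        ,  0.        ,  1.        ]])}
{'intrinsics': array([[295.99706528,   0.        , 278.36918604],
       [  0.        , 295.99706528, 213.87591214],
       [  0.        ,   0.        ,   1.        ]]), 'tool_from_camera': array([[-4.77624929e-04, -9.65598796e-01, -2.60036030e-01,
         6.44028000e-02],
       [ 9.99999872e-01, -5.05350578e-04,  3.97677249e-05,
        -2.72625222e-04],
       [-1.69809025e-04, -2.60035978e-01,  9.65598913e-01,
        -1.34763094e-01],
       [ 0.00000000e+00,  0.00000000e+00,  0.00000000e+00,
         1.00000000e+00]])}
```

View pics/a_scene.png

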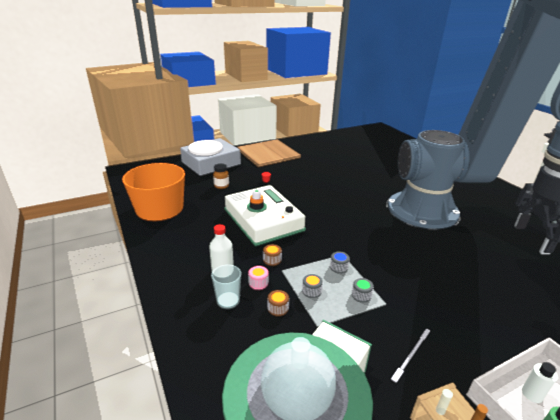

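View pics/a_top.png

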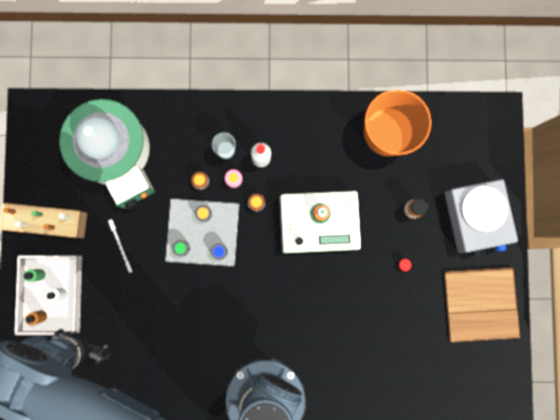

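View pics/a_wrist.png

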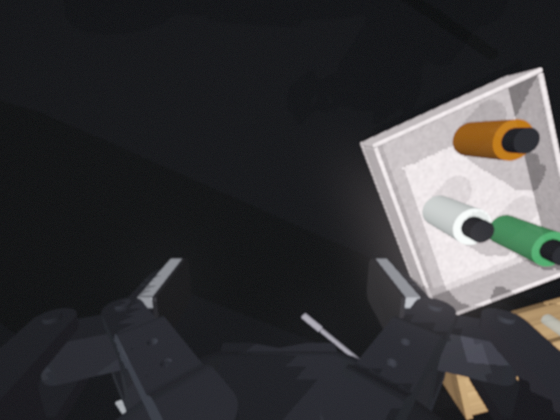

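In the top picture the amber-glass things are the cell on the mat (204,213), brown-collared cells (200,180) and (256,203), a pink one (233,178), and the reagent jar (415,208). The description says dark steel on the mat, so I choose (204,213). The port is at about (321,212). Next come a close crop and the localisation.

```bash
cat > h.py <<'E'
from workcell import env
import numpy as np, cv2
from scipy.spatial.transform import Rotation as R
def proj(c,p):
    i=env.camera_info(c); q=i['view'][:3,:3]@np.asarray(p)+i['view'][:3,3]; u=i['intrinsics']@q; return u[:2]/u[2]
def back(c,uv,z):
    i=env.camera_info(c); V=i['view']; Rm=V[:3,:3]; C=-Rm.T@V[:3,3]
    d=Rm.T@np.linalg.inv(i['intrinsics'])@np.array([uv[0],uv[1],1.]); return C+d*(z-C[2])/d[2]
def wcam(st):
    # world_from_cam
    T=np.eye(4); w,x,y,z=st['ee_rot']; T[:3,:3]=R.from_quat([x,y,z,w]).as_matrix(); T[:3,3]=st['eef_pos']
    return T@env.camera_info('wrist')['tool_from_camera']
def wback(st,uv,z):
    T=wcam(st); d=T[:3,:3]@np.linalg.inv(env.camera_info('wrist')['intrinsics'])@np.array([uv[0],uv[1],1.]); C=T[:3,3]
    return C+d*(z-C[2])/d[2]
def wproj(st,p):
    T=np.linalg.inv(wcam(st)); q=T[:3,:3]@np.asarray(p)+T[:3,3]; u=env.camera_info('wrist')['intrinsics']@q; return u[:2]/u[2]
def down(yaw): # tool z down, tool x at angle yaw
    c,s=np.cos(yaw),np.sin(yaw)
    M=np.array([[c,s,0],[s,-c,0],[0,0,-1.]]); q=R.from_matrix(M).as_quat(); return [q[3],q[0],q[1],q[2]]
E
python3 - <<'E'
from h import *
im=cv2.imread('pics/a_top.png'); cv2.imwrite('pics/a_crop.png',cv2.resize(im[160:270,150:370],None,fx=3.6,fy=3.6,interpolation=cv2.INTER_CUBIC))
env.read_camera('top');env.read_camera('scene')
for c in ['top','scene']:
  for t in ['amber_cell_center','port','spigot_tip','photometer','blue_cell_center','green_cell_center','mat','spatula','wash_bottle','beaker','reagent_jar','stopper']:
    r=env.landmark_of(t,c); print(c,t,[(np.round(a['position'],3).tolist(),round(a['p'],2)) for a in r[:5]])
print(back('top',(204,213),.044),back('top',(321,212),.124))
E
```

```text
top amber_cell_center [([0.699, 0.104, 0.021], 0.67), ([0.692, 0.212, 0.021], 0.54), ([0.584, 0.2, 0.026], 0.51)]
top port [([0.584, -0.173, 0.09], 0.79), ([0.585, 0.204, 0.026], 0.32), ([0.584, -0.166, 0.124], 0.3)]
top spigot_tip [([0.587, -0.17, 0.12], 0.95)]
top photometer [([0.559, -0.174, -0.004], 0.67)]
top blue_cell_center [([0.466, 0.146, 0.022], 0.5)]
top green_cell_center [([0.475, 0.272, 0.023], 0.47)]
top mat [([0.528, 0.205, -0.002], 0.56), ([0.426, -0.444, 0.001], 0.25)]
top spatula [([0.483, 0.464, -0.001], 0.53), ([0.464, 0.145, 0.023], 0.15)]
top wash_bottle [([0.773, 0.014, -0.001], 0.73)]
top beaker [([0.799, 0.13, -0.002], 0.57)]
top reagent_jar [([0.606, -0.476, 0.002], 0.75), ([0.475, 0.269, 0.026], 0.66), ([0.797, 0.129, 0.002], 0.5)]
top stopper [([0.424, -0.442, 0.002], 0.63), ([0.557, -0.173, -0.003], 0.34)]
scene amber_cell_center [([0.622, 0.034, 0.02], 0.89), ([0.694, 0.214, 0.018], 0.87), ([0.7, 0.103, 0.017], 0.73), ([0.587, 0.203, 0.024], 0.68)]
scene port [([0.586, -0.168, 0.088], 0.59), ([0.466, 0.145, 0.02], 0.22)]
scene spigot_tip [([0.584, -0.171, 0.124], 0.61)]
scene photometer [([0.556, -0.168, 0.002], 0.85)]
scene blue_cell_center [([0.468, 0.146, 0.022], 0.6)]
scene green_cell_center [([0.478, 0.267, 0.024], 0.82)]
scene mat [([0.528, 0.206, -0.001], 0.68)]
scene spatula [([0.483, 0.467, -0.002], 0.71)]
scene wash_bottle [([0.77, 0.018, 0.0], 0.58)]
scene beaker [([0.794, 0.131, -0.002], 0.57)]
scene reagent_jar [([0.602, -0.475, -0.001], 0.78)]
scene stopper [([0.426, -0.44, -0.002], 0.52), ([0.588, -0.17, 0.087], 0.5)]
[0.58567757 0.19403136 0.044     ] [ 0.58367277 -0.16590446  0.124     ]
```

View pics/a_crop.png

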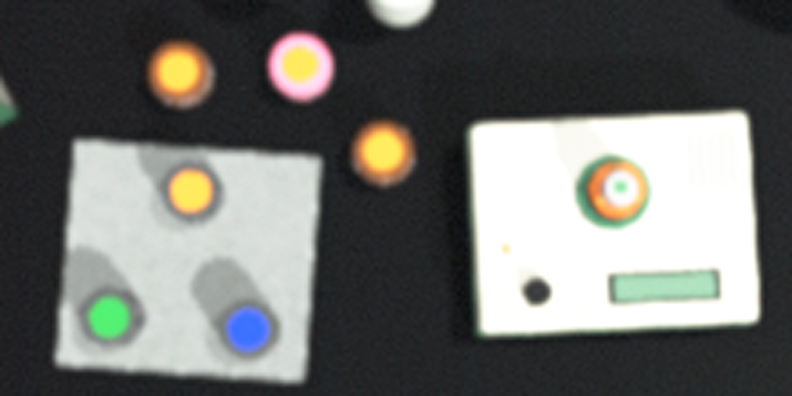

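The crop confirms the choice: a dark grey collar with amber glass at crop (190,190). The brown and pink cells have coloured collars. Next I measure it from close up with the wrist camera.

Run:
```python
from h import *
st=env.read_state()
for y in np.arange(-180,180,30):
    a=env.ik([.586,.198,.17],down(np.radians(y))); b=env.ik([.585,-.169,.17],down(np.radians(y)))
    print(y, None if a is None else np.round(a,2), None if b is None else np.round(b,2))
```

```text
-180 [0.33 0.43 0.09 1.23 0.   0.33] [-0.28  0.41  0.06  1.22  0.   -0.28]
-150 [ 0.33  0.43  0.09  1.23  0.   -0.2 ] [-0.28  0.41  0.06  1.22  0.   -0.8 ]
-120 [ 0.33  0.43  0.09  1.23  0.   -0.72] [-0.28  0.41  0.06  1.22  0.   -1.33]
-90 [ 0.33  0.43  0.09  1.23  0.   -1.24] [-0.28  0.41  0.06  1.22  0.   -1.85]
-60 [ 0.33  0.43  0.09  1.23  0.   -1.77] [-0.28  0.41  0.06  1.22  0.   -2.38]
-30 [ 0.33  0.43  0.09  1.23  0.   -2.29] [-0.28  0.41  0.06  1.22  0.   -2.9 ]
0 [ 0.33  0.43  0.09  1.23  0.   -2.82] [-0.28  0.41  0.06  1.22  0.    2.86]
30 [0.33 0.43 0.09 1.23 0.   2.94] [-0.28  0.41  0.06  1.22  0.    2.34]
60 [0.33 0.43 0.09 1.23 0.   2.42] [-0.28  0.41  0.06  1.22  0.    1.81]
90 [0.33 0.43 0.09 1.23 0.   1.9 ] [-0.28  0.41  0.06  1.22  0.    1.29]
120 [0.33 0.43 0.09 1.23 0.   1.37] [-0.28  0.41  0.06  1.22  0.    0.77]
150 [0.33 0.43 0.09 1.23 0.   0.85] [-0.28  0.41  0.06  1.22  0.    0.24]
```

Run:
```python
from h import *
env.move_to([.586,.198,.16],down(np.pi))
st=env.read_state(); print(st['time'],st['eef_pos'])
im=env.read_camera('wrist'); cv2.imwrite('pics/b.png',im[:,:,::-1])
for t in ['amber_cell_center']:
    print([(np.round(a['position'],4),round(a['p'],2)) for a in env.landmark_of(t,'wrist')])
r=env.regions_of('amber_cell_center','wrist')
print([(round(a['p'],2),a['mask'].sum(),np.argwhere(a['mask']).mean(0)) for a in r])
print(wproj(st,[.586,.2,.044]))
hsv=cv2.cvtColor(im,cv2.COLOR_RGB2HSV); m=((hsv[...,0]>10)&(hsv[...,0]<35)&(hsv[...,1]>120)&(hsv[...,2]>100)).astype(np.uint8)
n,l,s,c=cv2.connectedComponentsWithStats(m)
for k in range(1,n):
    if s[k,4]>150: print(s[k],c[k],wback(st,c[k],.044))
```

```text
3.1583 [0.58566317 0.19877767 0.16021573]
[(array([0.5865, 0.1994, 0.0231]), 0.97), (array([0.6949, 0.2097, 0.0187]), 0.72), (array([0.622 , 0.0278, 0.0186]), 0.61), (array([0.6957, 0.1013, 0.0164]), 0.58)]
[(0.98, np.int64(2832), array([208.07627119, 278.32944915])), (0.9, np.int64(1710), array([312.10877193, 197.53099415])), (0.82, np.int64(2685), array([305.44543762, 291.14189944])), (0.65, np.int64(3351), array([242.11727842, 106.29811996]))]
[280.61453685 210.95700098]
[ 260  194   38   37 1117] [278.42614145 211.93464637] [0.58688526 0.19808356 0.044     ]
[  69  222   58   53 2395] [ 97.52651357 247.8217119 ] [0.62049462 0.03423337 0.044     ]
[472 263  24  19 352] [483.50852273 271.83238636] [0.64431761 0.38830874 0.044     ]
[ 265  290   53   48 1947] [291.38623523 313.88135593] [0.68871479 0.21062781 0.044     ]
[173 307  27  29 526] [186.58935361 322.80228137] [0.69859813 0.10860304 0.044     ]
```

View pics/b.png

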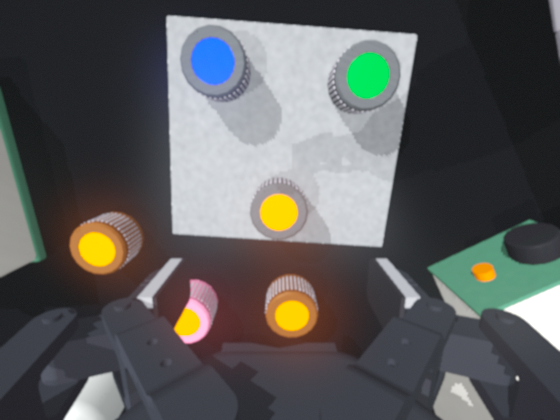

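The picture shows the amber cell at (278,212), between the jaws and on the mat. That puts it at (0.587, 0.198), and three measurements agree within 2 mm. I'll descend and grip.

Run:
```python
from h import *
p=[.5868,.1983]
env.servo_line([*p,.07],ori=down(np.pi),vel=.1)
print(env.servo_line([*p,.022],vel=.06,until_force=8))
env.move_gripper(0.04,newtons=60)
st=env.read_state(); print(st['time'],st['eef_pos'],st['opening'],st['force'])
env.servo_line([*p,.09],vel=.08)
st=env.read_state(); print(st['time'],st['eef_pos'],st['opening'],st['force'])
im=env.read_camera('wrist'); cv2.imwrite('pics/c.png',im[:,:,::-1])
```

```text
False
5.725 [0.5871015  0.19841259 0.02287404] 0.05172663435038805 [-1.41183926 -0.08299364  5.87348889]
6.725 [0.58643169 0.19819146 0.08944334] 0.052145992764774454 [ 0.58031712 -0.98841469 -1.7659911 ]
```

View pics/c.png

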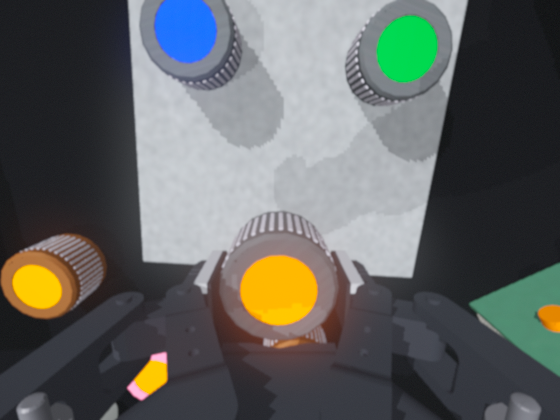

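Gripped, with the cell at (279,290) held evenly between the pads. I'll work out its offset in the hand, then view the port from an offset pose.

Run:
```python
from h import *
st=env.read_state()
im=cv2.imread('pics/c.png')[:,:,::-1].copy()
def glass(im,st):
    hsv=cv2.cvtColor(im,cv2.COLOR_RGB2HSV); m=((hsv[...,0]>10)&(hsv[...,0]<35)&(hsv[...,1]>150)&(hsv[...,2]>150)).astype(np.uint8)
    n,l,s,c=cv2.connectedComponentsWithStats(m)
    for k in range(1,n):
        if s[k,4]>1500: print(s[k],c[k],wback(st,c[k],st['eef_pos'][2]+.0215)-st['eef_pos'])
glass(im,st)
env.servo_line([.587,.198,.21],vel=.15)
env.move_to([.665,-.169,.21],down(np.pi))
env.hold(.2)
st=env.read_state(); print(st['time'],st['eef_pos'],st['force'])
im=env.read_camera('wrist'); cv2.imwrite('pics/d.png',im[:,:,::-1])
glass(im,st)
for t in ['port','spigot_tip']:
    print(t,[(np.round(a['position'],4),round(a['p'],2)) for a in env.landmark_of(t,'wrist')])
print(wproj(st,[.585,-.17,.124]),wproj(st,[.585,-.17,.09]))
```

```text
[   2  251   70   67 3589] [ 36.41905823 284.11925327] [-0.00335147 -0.10325334  0.0215    ]
[ 240  256   78   69 4283] [278.2633668  289.97548447] [-0.00054527 -0.00085655  0.0215    ]
9.325 [ 0.66522429 -0.16764818  0.21019627] [-0.65878056 -0.03630911 -2.11167911]
[ 240  255   78   71 4287] [278.41077677 289.73361325] [-0.00068977 -0.00080612  0.0215    ]
port [(array([ 0.582 , -0.1713,  0.0891]), 0.8), (array([ 5.544e-01, -1.707e-01, -5.000e-04]), 0.22)]
spigot_tip [(array([ 0.5812, -0.1687,  0.1252]), 0.59)]
[276.29357827 111.27416707] [276.55954914 114.36369525]
```

View pics/d.png

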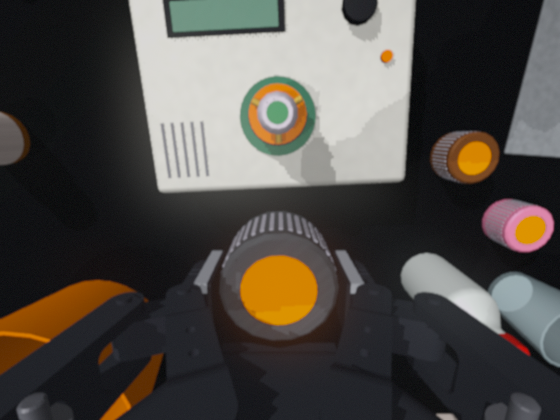

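Run:
```python
from h import *
st=env.read_state()
im=cv2.imread('pics/d.png')
cv2.imwrite('pics/d2.png',cv2.resize(im[70:160,220:340],None,fx=6.5,fy=6.5,interpolation=cv2.INTER_CUBIC))
hsv=cv2.cvtColor(im,cv2.COLOR_BGR2HSV)
# green disc in centre (lens in spigot top)
sub=np.zeros(im.shape[:2],np.uint8); sub[70:160,220:340]=1
H,S,V=[hsv[...,i].astype(int) for i in range(3)]
g=((H>60)&(H<95)&(S>90)&(V>60)).astype(np.uint8)*sub
n,l,s,c=cv2.connectedComponentsWithStats(g)
for k in range(1,n):
    if s[k,4]>40: print('green',s[k],c[k],wback(st,c[k],.124))
o=((H>5)&(H<28)&(S>150)&(V>110)).astype(np.uint8)*sub
cs,_=cv2.findContours(o,cv2.RETR_EXTERNAL,cv2.CHAIN_APPROX_NONE); cc=max(cs,key=cv2.contourArea)
print('orange',cv2.minEnclosingCircle(cc),cv2.fitEllipse(cc))
lo=((S<60)&(V>120)).astype(np.uint8)*sub
n,l,s,c=cv2.connectedComponentsWithStats(lo)
for k in range(1,n):
    if 40<s[k,4]<2500: print('alu',s[k],c[k])
```

```text
green [251  78  63  59 467] [293.13704497  96.76017131] [ 0.57528575 -0.15880417  0.124     ]
green [268 103  19  20 297] [277.06734007 112.13468013] [ 0.5854682  -0.17003313  0.124     ]
orange ((277.180419921875, 113.61322784423828), 30.25139617919922) ((277.1923522949219, 113.54224395751953), (52.72690963745117, 56.003379821777344), 0.007739606779068708)
alu [258  92  39  42 875] [275.816 111.424]
```

View pics/d2.png

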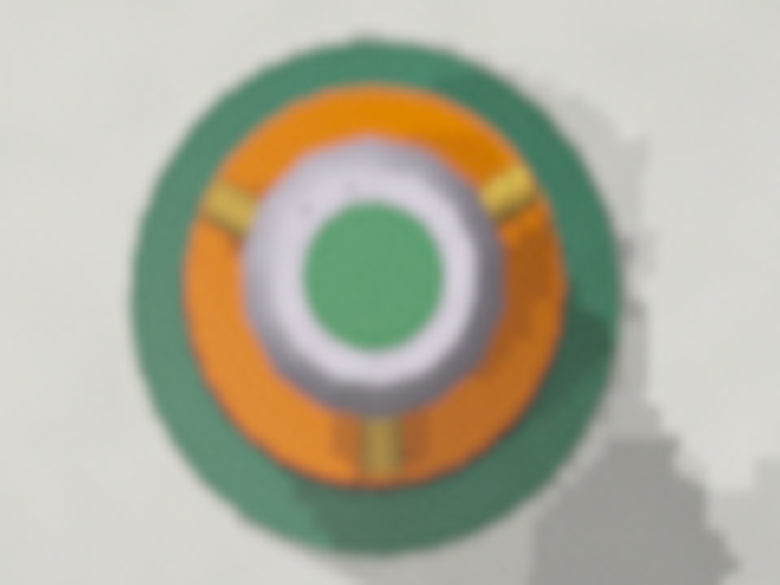

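The pin at image bottom confirms that the pins lie at 0/120/240° from world x. The spigot axis is at (0.5855, -0.1700), which the other sources match within about 1-3 mm. I correct for the cell's offset in the hand and lower under force guard.

Run:
```python
from h import *
env.move_gripper(0.04,newtons=90)
p=[.5861,-.1692]
env.move_to([*p,.17],down(np.pi))
env.hold(.15)
st=env.read_state(); print(st['time'],st['eef_pos'],st['force'])
print(env.servo_line([*p,.120],ori=down(np.pi),vel=.03,until_force=5))
st=env.read_state(); print(st['time'],st['eef_pos'],st['force'],st['ft_torque'],np.round(st['q'],3))
im=env.read_camera('wrist'); cv2.imwrite('pics/e.png',im[:,:,::-1])
```

```text
10.2833 [ 0.58733704 -0.16942398  0.1706581 ] [ 0.30091097 -0.17595321 -0.93204873]
True
11.525 [ 0.58598246 -0.16916607  0.12868036] [-0.47674617  0.06484643  4.9014765 ] [0.09527815 0.09607774 0.03076941] [-0.281  0.436 -0.009  1.127  0.    -0.281]
```

View pics/e.png

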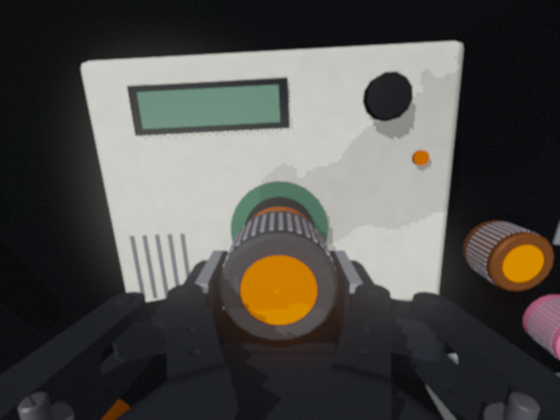

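Contact came at TCP z 0.1287, which is the expected height for resting on the pins (0.129). The picture shows the cell seated over the port at (279,290). Now I search by turning under light pressure.

```bash
cat > turn.py <<'E'
from h import *
p=[.5861,-.1692]
def turn(y0,n,d,zc):
    for k in range(1,n+1):
        y=y0+k*d
        q=env.ik([*p,zc],down(y))
        env.movej(q); env.hold(.05)
        st=env.read_state()
        print(round(y,3),round(st['time'],2),np.round((st['eef_pos']-[*p,.1287])*1e3,2),np.round(st['force'],1),np.round(st['ft_torque'],2),round(st['q'][5],3))
        if st['eef_pos'][2]<.1287-.0022 or st['force'][2]>25: return y
E
python3 - <<'E'
from turn import *
turn(np.pi,3,.05,.1275)
E
```

```text
3.192 11.88 [ 0.16 -0.   -0.95] [-0.7  1.4  4. ] [0.12 0.09 0.07] -0.33
3.242 12.18 [-0.19  0.12 -1.54] [ 0.6 -0.  -1.7] [0.19 0.01 0.02] -0.379
3.292 12.47 [-0.05 -0.05 -1.39] [-0.2 -0.1 -0.9] [ 0.03 -0.05 -0.07] -0.429
```

The force vanished while the tool was below the pin-rest height, so it looks keyed at about yaw 3.24-3.29. I'll probe downward.

Run:
```python
from turn import *
print(env.servo_line([*p,.117],ori=down(3.292),vel=.02,until_force=4))
st=env.read_state(); print(st['time'],(st['eef_pos']-[*p,.1287])*1e3,st['force'],st['ft_torque'],st['opening'])
```

```text
True
12.9167 [ 0.12850141 -0.03011169 -9.64073418] [ 0.79387862 -0.01381382  4.86959187] [-0.02140243 -0.04057972 -0.02617437] 0.051048804005006165
```

It dropped 9.6 mm onto the spring seat, so it is keyed. Next is the push home, where the hard stop is expected at TCP z of about 0.1142.

Run:
```python
from turn import *
for z in (.1165,.115,.1142,.1135):
    r=env.servo_line([*p,z],ori=down(3.292),vel=.02,until_force=25); env.hold(.15)
    st=env.read_state(); print(z,r,round(st['time'],2),(st['eef_pos']-[*p,.1287])*1e3,st['force'],st['ft_torque'],st['opening'])
    if st['force'][2]>22: break
for c in ('wrist','scene'):
    im=env.read_camera(c); cv2.imwrite(f'pics/f_{c}.png',im[:,:,::-1])
```

```text
0.1165 False 13.33 [  0.16070402  -0.05525066 -11.63136057] [-1.3175291   0.2334271   6.41241186] [0.12820533 0.26645531 0.00228177] 0.050835348143675886
0.115 False 13.73 [  0.16351314  -0.06737519 -12.97352528] [-1.78830692  0.48674349  8.28796877] [0.13162162 0.30661222 0.01477162] 0.05120218479195042
0.1142 False 14.13 [  0.1715128   -0.0382808  -13.65118599] [-1.59541922  0.15904931  8.27635635] [0.14374571 0.4312357  0.00768691] 0.05121980748739749
0.1135 False 14.53 [  0.25027024  -0.03308704 -13.6850461 ] [-2.97172923  0.46207588 13.49926502] [ 0.28748234  0.72569573 -0.01372907] 0.050916883085294934
```

View pics/f_wrist.png

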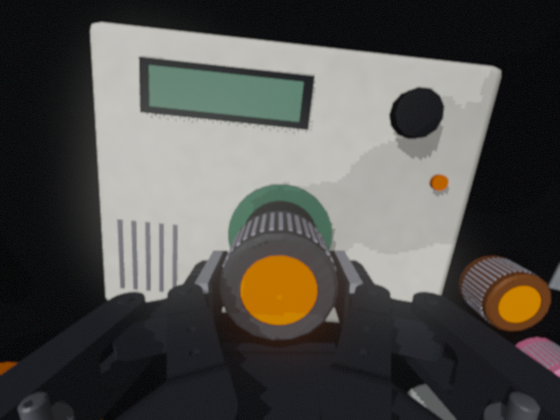

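Run:
```python
from turn import *
def glass(f):
    im=cv2.imread(f)[:,:,::-1].copy()
    hsv=cv2.cvtColor(im,cv2.COLOR_RGB2HSV); m=((hsv[...,0]>10)&(hsv[...,0]<35)&(hsv[...,1]>150)&(hsv[...,2]>150)).astype(np.uint8)
    n,l,s,c=cv2.connectedComponentsWithStats(m); k=[k for k in range(1,n) if abs(c[k][0]-278)<20 and s[k,4]>1500]
    for j in k: print(f,s[j],c[j])
glass('pics/e.png'); glass('pics/f_wrist.png')
r=env.servo_line([*p,.1128],ori=down(3.292),vel=.01,until_force=25); env.hold(.4)
st=env.read_state(); print(r,round(st['time'],2),(st['eef_pos']-[*p,.1287])*1e3,st['force'],st['ft_torque'],st['opening'])
w,x,y,z=st['ee_rot']; print(R.from_quat([x,y,z,w]).as_matrix()[:,2])
im=env.read_camera('wrist'); cv2.imwrite('pics/g.png',im[:,:,::-1]); glass('pics/g.png')
im=env.read_camera('scene')[:,:,::-1]; env.read_camera('top')
cv2.imwrite('pics/g_s.png',cv2.resize(im[150:270,190:340],None,fx=5,fy=5,interpolation=cv2.INTER_CUBIC))
for c in ('scene','wrist','top'):
    print(c,[(np.round(a['position'],4),round(a['p'],2)) for a in env.landmark_of('amber_cell_center',c)])
```

```text
pics/e.png [ 240  255   77   70 4228] [278.47516556 289.49645222]
pics/f_wrist.png [ 240  256   77   69 4190] [278.3646778  289.75250597]
False 15.28 [  0.2851891   -0.04380025 -13.75126662] [-5.34509251  1.43187684 19.12141681] [ 0.36742384  1.08657906 -0.02484763] 0.05107073760090494
[ 2.15118240e-03 -5.34266780e-04 -9.99997543e-01]
pics/g.png [ 240  256   77   69 4193] [278.39542094 289.8130217 ]
scene [(array([0.6214, 0.0325, 0.0179]), 0.87), (array([0.6983, 0.103 , 0.0209]), 0.69), (array([0.6904, 0.2162, 0.0199]), 0.62), (array([ 0.5841, -0.1662,  0.1167]), 0.47)]
wrist [(array([0.6961, 0.1035, 0.0172]), 0.83), (array([ 0.5849, -0.1715,  0.1167]), 0.82), (array([0.6217, 0.0311, 0.0192]), 0.79)]
top [(array([0.6916, 0.2137, 0.02  ]), 0.81), (array([0.6991, 0.1033, 0.019 ]), 0.69), (array([0.6227, 0.0298, 0.0204]), 0.51)]
```

View pics/g_s.png

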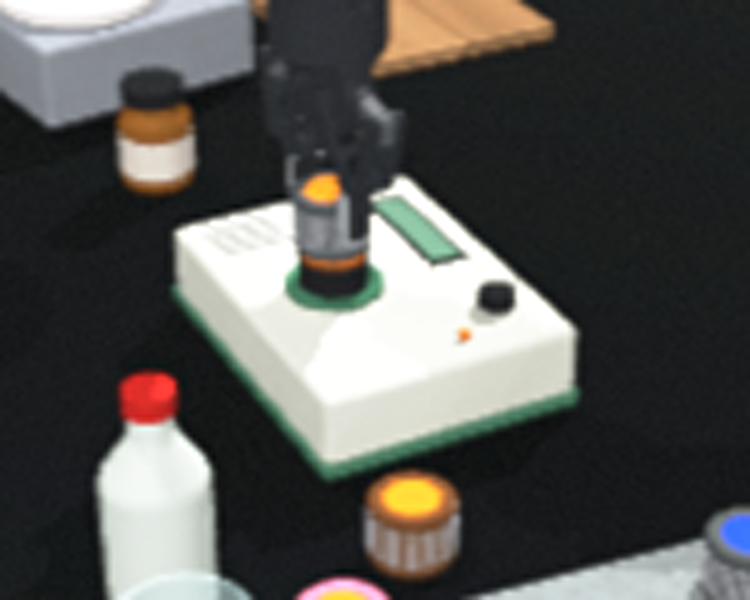

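The cell is on a hard stop: the force rose from 13 to 19 N with only 0.07 mm more travel. It hasn't slipped in the grip, and its centre reads 0.1167 m against 0.116 expected. I'm handing in while holding.

Run:
```python
from turn import *
st=env.read_state(); print(st['time'],st['force'],st['eef_pos'])
env.sign_off()
```

```text
15.5833 [-4.60654591  2.1003629  19.94193446] [ 0.58637992 -0.16924833  0.11492439]
the job is handed in; nothing more can be done
```

I fitted the amber cell on the port, keyed it and pushed it fully home. I handed the job in at 15.6 s of the 72 s allowed, with the gripper still holding and pressing it.

- **Pick and placing:** I took the grey-collared amber cell from the mat. It rested on the guide pins at the height expected for an unkeyed cell.
- **Keying:** Turning it under light pressure made the keyways drop after 0.10 to 0.15 rad.
- **Pushed home:** The last checks show it on the hard stop. The push rose from 13 to 19 N over only 0.07 mm of travel.
- **Grip and position:** The cell had not slipped in the grip, and the tool stood within 0.3 mm of its target and 0.002 rad of vertical. The networks put the cell's centre at z 0.1167 m, against 0.116 m when fully home.

**Small disagreements:**
- The travel from pin rest to the stop was 13.75 mm, against 14.5 mm nominal. I put the difference down to arm compliance at first contact.
- The scene camera's network placed the cell about 4 mm off in y, which is its stated accuracy. The top camera did not report the cell on the port.

I did not re-measure the other things on the bench at the end, but no move came near them.

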